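# Load the gauge soaking bay, hang its gate and set the magnifier

## Task

Swing the magnifier arm well clear of the green soaking bay, then put every steel ring gauge from the blue mat flat down over a brass post of the bay, one to a post. When all are in, hang the blue gate leaf: take it upright out of its rest, lower both its sockets onto the two pintles until fully home, and leave it closed across the bay's front. Last, swing the magnifier back so that its lens sits right over the red dot; never lay the gate down or let it fall over, and leave the other tools and the jar where they are.

Things in the scene. Friction and masses are not known exactly. Their poses are not given: they have to be found in the camera images.
- bay: fixed soaking bay: steel base board 250 x 240 x 12 mm, low green walls (tops 72 mm above the table, inside 190 x 190 mm) at back and sides, open above and in front. Origin: centre of the walled square, at table height; x points from the open front to the back wall, y to the left seen from the robot, z up. Yaw within 0.12 rad of the world's
- post0 (a point): foot of a brass post (front right) in the bay: post 14 mm diameter, 26 mm tall with a tapered tip; this point is on its axis on the base board, 12 mm above the table. The four posts stand in an 84 mm square
- post1 (a point): foot of a brass post (front left) in the bay: post 14 mm diameter, 26 mm tall with a tapered tip; this point is on its axis on the base board, 12 mm above the table. The four posts stand in an 84 mm square
- post2 (a point): foot of a brass post (back right) in the bay: post 14 mm diameter, 26 mm tall with a tapered tip; this point is on its axis on the base board, 12 mm above the table. The four posts stand in an 84 mm square
- post3 (a point): foot of a brass post (back left) in the bay: post 14 mm diameter, 26 mm tall with a tapered tip; this point is on its axis on the base board, 12 mm above the table. The four posts stand in an 84 mm square
- dot (a point): red dot, 20 mm across, painted on the base board in the middle between the four posts, 12 mm above the table
- pin_low (a point): lower pintle at the bay's front left corner: upright steel pin 8 mm diameter, 13 mm tall, tapering over the last 5 mm. This point: foot of the pin, on the 16 mm high shoulder where the lower socket's underside comes to rest. Bay frame x -112, y +106 mm
- pin_up (a point): upper pintle, same kind of pin straight above the lower, foot 67 mm above the table on an 8 mm thick bracket jutting to the front. This point: foot of the pin. The leaf's lower socket passes between lower pin tip and bracket only while the leaf is raised 13 to 29 mm above its seat: bring it in from the front at that height, then lower it
- boom (a joint): swing of the magnifier arm about an upright post (22 mm diameter) on the bay's right rear ear, bay frame x +80, y -200 mm. 0 = lens right over the red dot; grows counter-clockwise seen from above (lens leaves to the front, then to the right); range -0.5 to 2.3 rad. Friction (0.2 N m) holds it wherever it is released
- boom_pivot (a point): the swing axis of the magnifier arm, at arm height (199 mm above the table)
- lens (a point): centre of the magnifier lens (round white rim 94 mm across, 16 mm thick), 215 mm from the swing axis, 199 mm above the table
- knob (a point): red upright knob on top of the arm, 16 mm diameter, 36 mm tall (205 to 241 mm above the table), 140 mm from the swing axis on the line to the lens; this point is on its axis at 225 mm, a good height to pinch it. The arm bar under it is 18 mm wide and 12 mm thick. The fingers may turn round the knob as it swings
- leaf: loose gate leaf, 300 g: blue frame, clear panel, 180 wide (y) x 90 tall x 10 mm (x), brass sockets at its +y edge; yellow grip tab on the middle of its top, over the centre of mass: 12 mm thick (x), 60 wide, leaf z 90 to 118. Origin: centre of the lower edge, z up. Starts upright, +y to the left, in a fixed wooden rest (cheeks 41 mm tall, 13 mm slot): lift it straight up 50 mm to free it
- socket_low (a point): lower hinge socket of the leaf: brass block 22 x 22 x 14 mm tall with a through hole of 11.5 mm; this point: centre of the hole at the block's underside (leaf frame y +106, z 0 mm). Hung and closed, the leaf's axes agree with the bay's (its +y edge at the bay's left corner, the leaf across the opening)
- socket_up (a point): upper hinge socket, the same kind of block, 51 mm above the lower one; this point: centre of the hole at the block's underside
- ring0: loose steel setting ring gauge, 44 mm outer diameter, 20 mm bore, 18 mm tall, 170 g, lying flat on the blue mat (a flat print without thickness). Origin: centre of the underside, z along the bore. May be absent
- ring1: loose steel setting ring gauge, 44 mm outer diameter, 20 mm bore, 18 mm tall, 170 g, lying flat on the blue mat (a flat print without thickness). Origin: centre of the underside, z along the bore. May be absent
- ring2: loose steel setting ring gauge, 44 mm outer diameter, 20 mm bore, 18 mm tall, 170 g, lying flat on the blue mat (a flat print without thickness). Origin: centre of the underside, z along the bore. May be absent
- ring3: loose steel setting ring gauge, 44 mm outer diameter, 20 mm bore, 18 mm tall, 170 g, lying flat on the blue mat (a flat print without thickness). Origin: centre of the underside, z along the bore. May be absent
- jar: bystander: small amber glass jar, 40 mm diameter, 45 mm tall; origin centre of the underside; leave alone
- collet: bystander: steel spring collet standing on its wide end, 33 mm diameter, 36 mm tall; origin centre of the underside; leave alone
- driver: bystander: screwdriver with blue handle, 170 mm long, lying; origin under its middle; leave alone
- micrometer: bystander: green outside micrometer lying flat, about 140 mm long, 16 mm tall; leave alone
Things that resemble listed ones, but are neither listed nor needed, are in the scene too. Leave any orange look-alike of the ring2 alone.

How it is judged (in metres and radians):
On the way, in this order (a step that is already met when the one before it is completed fails the run):
1. the magnifier lens is swung clear of the bay (at least 200 mm from over the red dot) (horizontal distance between lens and dot above 0.2 m), for 0.2 s.
2. every ring gauge lies flat on the base board around a post ((horizontal distance between ring0 and post0 below 0.007 m or horizontal distance between ring0 and post1 below 0.007 m or horizontal distance between ring0 and post2 below 0.007 m or horizontal distance between ring0 and post3 below 0.007 m) and z of ring0 in the frame of bay between 0.008 and 0.016 m and angle between each of ring0, ring1, ring2, ring3's own z axis and vertical below 0.1 rad and (horizontal distance between ring1 and post0 below 0.007 m or horizontal distance between ring1 and post1 below 0.007 m or horizontal distance between ring1 and post2 below 0.007 m or horizontal distance between ring1 and post3 below 0.007 m) and z of ring1 in the frame of bay between 0.008 and 0.016 m and (horizontal distance between ring2 and post0 below 0.007 m or horizontal distance between ring2 and post1 below 0.007 m or horizontal distance between ring2 and post2 below 0.007 m or horizontal distance between ring2 and post3 below 0.007 m) and z of ring2 in the frame of bay between 0.008 and 0.016 m and (horizontal distance between ring3 and post0 below 0.007 m or horizontal distance between ring3 and post1 below 0.007 m or horizontal distance between ring3 and post2 below 0.007 m or horizontal distance between ring3 and post3 below 0.007 m) and z of ring3 in the frame of bay between 0.008 and 0.016 m), for 0.2 s.
3. the gate leaf hangs fully home on both pintles, closed (horizontal distance between socket_low and pin_low below 0.005 m and horizontal distance between socket_up and pin_up below 0.005 m and z of socket_low in the frame of bay below 0.02 m and z of socket_up in the frame of bay below 0.071 m and angle between leaf's own z axis and vertical below 0.08 rad and angle between the y axis of leaf and the y axis of bay, either way round below 0.15 rad and y of leaf in the frame of bay below 0.03 m), for 0.2 s.
At the end, for the whole second after the job is handed in: Every ring present flat on the board around a post (7 mm sideways, 4 mm up); both gate sockets home on the pintles (5 mm sideways, 4 mm up), leaf upright (0.08 rad) and parallel to the bay's front (0.15 rad); lens within 18 mm of over the dot; all at rest (all of step 2 and all of step 3 and horizontal distance between lens and dot below 0.018 m and velocity of joint boom between -0.05 and 0.05 rad/s and linear speed of leaf below 0.03 m/s); the robot touches nothing.
It fails at once if the gate leaf is laid down or falls over (tilts more than 0.6 rad) (angle between leaf's own z axis and vertical above 0.6 rad).
It fails at once if a bystander (jar, collet, screwdriver, micrometer) is shifted more than 40 mm (distance of any of jar, collet, driver, micrometer from where it was at the start of the episode above 0.04 m).
Of ring0, ring1, ring2, ring3 only 2 to 4 are there at a start; the rules pass over those that are not, and their reading is None.
At some moment in a run one of ring0, ring1, ring2, ring3 may be knocked a few centimetres aside while the robot is not near it.
It also fails if it takes over 210 s, if anything falls off the work surface, if the arm or the gripper's body presses on something with over 40 N, if the wrist force passes 120 N, or if a joint passes its speed limit or range.

## Robot

A 6-joint arm with a two-finger parallel gripper is mounted at the origin on the work surface. World frame = base frame: x ahead of the robot, y to its left, z up, the work surface at z = 0. Lengths are in mm, angles in rad, forces in N, time in s.
With the tool pointing down it reaches from about 350 to 975 mm from the base axis. Payload 7.1 kg.
Tool frame: the origin (TCP) lies on the centre line of the jaws, within the pads' length; the fingertips stand 17 mm ahead of it and the grasp point (between the pads) lies 2 mm behind it; z points along the fingers, y is the line along which they close (so a half turn about z gives the same grasp; the last joint's range is limited). The gripper opens to 88 mm and grips with 3 to 60 N. Pads are 20 mm wide; open, the fingers measure 115 mm over their backs; the gripper's body (75 mm by 178 mm) begins 61 mm behind the grasp point.
Start: joints at [1.103, 0.423, 1.63, -0, 1.089, -0.019], TCP at [271.145, 563.103, 239.675] pointing down, gripper open.
Joint ranges: [-3, 3], [-0.9, 2.11], [0.09, 2.58], [-1.31, 4.45], [0.11, 2.69], [-2.54, 2.54]. Speed limits (rad/s): [2.39, 2.39, 3.01, 3.14, 3.14, 3.14].

## Interface

Orientations are given as a 3x3 rotation matrix whose columns are the frame's x, y, z axes.
In Python, from plant import robot gives the robot as it stands.
- The arm moves only by the tool play_rows, never from a script. Its argument "motion" is a list that holds one entry, the list of rows, each a list of 7 numbers: the shift along the tool's x, y, z in m, then the turn, a rotation vector about the tool's x, y, z in degrees, then the finger opening in m, from 0 to 0.0878. A call has 1 to 20 rows; each row shifts and turns the commanded pose from where the row before left it, along the tool's axes as they then stand; what a row does not reach is not made up. A row lasts 1/8 s, in which the tool goes at most 62.5 mm and 10.7 degrees, less where a joint would pass 70% of its speed; a pose out of reach is approached as far as the arm can. A call is refused whole if a number of a shift passes 0.0625 or a number of a turn 10.7, either way. A call with a gripper value outside its range is refused whole. The fingers move at their own pace and stop on an object; "newtons" is the grip in N (left out, the last holds). Time passes only in rows, so rows that do not move let the fingers close. It gives the time, the measured TCP pose, the force, the opening and the grip force at its end, in the units of the state.
- robot.read_state(): the state, without advancing time (a new reading comes with each control period).
- robot.read_camera(name): name is "side" or "top"; returns the picture (400x640x3 uint8, red, green, blue); there is no depth.
- robot.camera_params(name): a dict with "fx", "fy", "cx", "cy" (pixels), "D" ([k1, k2, p1, p2, k3] as OpenCV has them; the pictures are not rectified), "xyz" and "rotation" of the camera in the world. Camera axes: x right, y down, z forward; pixel columns grow to the right and rows downward; lengths in mm; the calibration is good to about 2 mm. A picture is of the moment at which its call begins. camera_params takes no time and is no camera call.
- robot.hand_in(): hands the job in; it is judged then, once.
Trained networks look in the newest picture that a camera, given by its name, has taken for a name from the list of things; names that differ only in an ending like _2 or _b are one class to them, and where a whole thing is asked for, a point or a joint stands for the part that bears it (a point fixed in the world has none). Each returns a list of dicts, best first, with "conf" (0 to 1); they miss things now and then, are a little off and sometimes report something else, mostly with a low value. They report only what shows in the picture. A call takes as long as a camera call. They do not tell look-alikes from the thing itself.
- robot.spot_in(camera, label): "bbox" ([left, top, right, bottom] in pixels, round what is visible of it).
The state is a dict: "time": time; "qpos": joint angles; "joint_velocities": joint speeds; "tau": joint torques, N m; "eef_pos": TCP position; "ee_rot": TCP orientation; "force": force on the tool from outside, world axes, zero at the start; "wrist_torque": the same for the moment, N m; "width": finger opening in mm; "finger_force": force on a finger pad.
Only numpy, scipy, OpenCV 4.12 (cv2) and the standard library are available. Lean on these libraries where they do the work, as an engineer would, in place of code of your own. Each camera call takes 0.05 s, during which the arm holds its last target. There are 200 camera calls.

## Working session

There is one attempt and no reset: what is moved stays moved. The work goes in short steps, Python scripts to look and compute and a tool call to move; the robot and the scene stay as the last step left them, time stands still between calls to the robot, and variables do not carry over. Pictures are saved under pics/ and viewed, at most 14 in all, crops included, and the job is handed in when it is done.

Besides the shell and the picture viewer there is one more tool, called as name(argument=value, ...), one argument or row to a line, values as JSON. play_rows: Moves the arm, as the interface text tells. Its arguments: {"type":"object","properties":{"motion":{"type":"array","items":{"type":"array","items":{"type":"array","items":{"type":"number"}}}},"newtons":{"type":"number"}},"required":["motion"]}

```bash
ls; mkdir -p pics; python3 - <<'E'
from plant import robot
import cv2
for c in("top","side"):
    im=robot.read_camera(c); cv2.imwrite(f"pics/{c}0.png",im[:,:,::-1])
    p=robot.camera_params(c); print(c,p)
    for n in ["bay","ring0","leaf","knob","lens","jar","collet","driver","micrometer","boom_pivot","post0","dot","pin_up","socket_up"]:
        try: print(n,[(round(d['conf'],2),[round(v) for v in d['bbox']]) for d in robot.spot_in(c,n)][:6])
        except Exception as e: print(n,e)
s=robot.read_state();print(s)
E
```

```text
pics
top {'fx': 515.7705646214408, 'fy': 515.7705646214408, 'cx': 316.86742737170044, 'cy': 204.35915254589338, 'D': array([0.05073028, 0.        , 0.        , 0.        , 0.        ]), 'xyz': array([ 301.09585554,  -51.81649659, 1473.05957037]), 'rotation': array([[ 1.15736577e-02, -9.87648839e-01,  1.56255631e-01],
       [-9.99932826e-01, -1.13334388e-02,  2.42821676e-03],
       [-6.27311829e-04, -1.56273238e-01, -9.87713664e-01]])}
bay [(0.63, [266, 126, 395, 230])]
ring0 [(0.68, [214, 207, 229, 229]), (0.67, [249, 252, 265, 268]), (0.66, [266, 127, 398, 233]), (0.58, [175, 230, 195, 248]), (0.51, [187, 266, 205, 280]), (0.49, [206, 238, 223, 254])]
leaf [(0.74, [264, 126, 395, 231]), (0.63, [163, 171, 240, 183])]
knob [(0.7, [289, 126, 396, 191])]
lens [(0.81, [288, 128, 397, 191])]
jar [(0.72, [383, 225, 394, 238])]
collet [(0.69, [371, 255, 386, 262]), (0.39, [265, 128, 395, 227])]
driver [(0.66, [404, 240, 463, 259])]
micrometer [(0.65, [438, 199, 469, 243])]
boom_pivot [(0.68, [291, 128, 395, 192])]
post0 [(0.64, [261, 127, 393, 230])]
dot [(0.87, [261, 130, 396, 227])]
pin
[... 1348 characters left out ...]
   1.08861903e+00, -1.90225756e-02]), 'joint_velocities': array([-0.00216325,  0.00218168, -0.00136214,  0.00018177, -0.000314  ,
        0.00106806]), 'tau': array([ 5.38914901e-04, -5.44571972e+01, -2.74042475e+01,  6.45803916e-02,
        1.67773257e-02,  2.03311544e-06]), 'eef_pos': array([271.14321639, 563.11676942, 239.68985995]), 'ee_rot': array([[-9.00979011e-01,  4.33862676e-01, -9.93364057e-06],
       [ 4.33862676e-01,  9.00979011e-01,  1.36229273e-05],
       [ 1.48604813e-05,  7.96413566e-06, -1.00000000e+00]]), 'force': array([-0.45208061,  0.83233948,  0.44473141]), 'wrist_torque': array([-0.02928005,  0.02454862, -0.03197207]), 'finger_force': 0.0, 'width': 87.85914511587582}
```

```bash
python3 - <<'E'
import cv2
a=cv2.imread("pics/top0.png"); b=cv2.imread("pics/side0.png")
cv2.imwrite("pics/top0c.png",cv2.resize(a[110:300,140:405],None,fx=3,fy=3,interpolation=cv2.INTER_CUBIC))
cv2.imwrite("pics/side0c.png",cv2.resize(b[125:290,220:420],None,fx=3.6,fy=3.6,interpolation=cv2.INTER_CUBIC))
E
```

```text
(no output)
```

View pics/top0c.png

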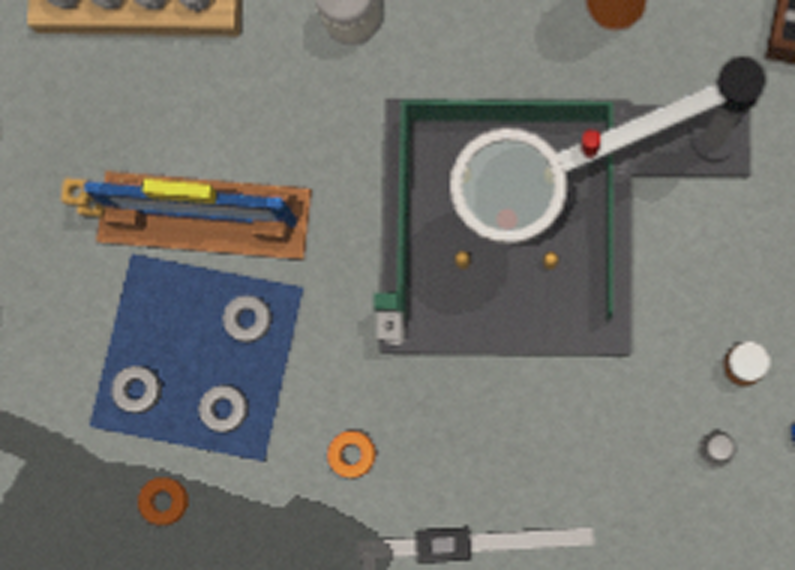

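View pics/side0c.png

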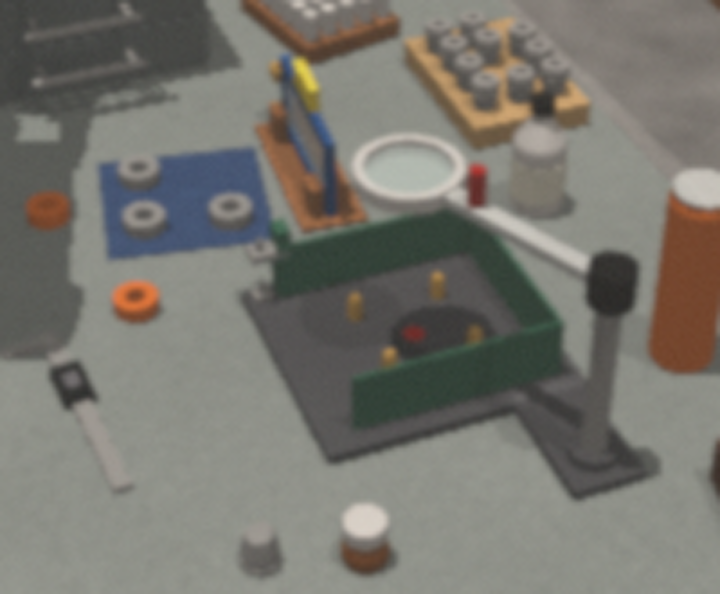

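```bash
cat >h.py <<'E'
import cv2, numpy as np
from plant import robot
from scipy.optimize import least_squares
P={c:robot.camera_params(c) for c in("top","side")}
def K(p): return np.array([[p['fx'],0,p['cx']],[0,p['fy'],p['cy']],[0,0,1]])
def proj(c,X):
    p=P[c]; R=p['rotation'].T
    return cv2.projectPoints(np.array(X,float).reshape(-1,3),cv2.Rodrigues(R)[0],-R@p['xyz'],K(p),p['D'])[0].reshape(-1,2)
def ray(c,u,z):
    p=P[c]; n=cv2.undistortPoints(np.array(u,float).reshape(-1,1,2),K(p),p['D']).reshape(-1,2)
    d=np.c_[n,np.ones(len(n))]@p['rotation'].T
    return p['xyz']+d*((z-p['xyz'][2])/d[:,2])[:,None]
def tri(a,b):
    return least_squares(lambda X:np.r_[proj("top",X)[0]-a,proj("side",X)[0]-b],[600,0,50]).x
def blobs(im,lo,hi,roi,amin=4):
    x0,y0,x1,y1=roi; h=cv2.cvtColor(im[y0:y1,x0:x1],cv2.COLOR_RGB2HSV)
    m=cv2.inRange(h,np.array(lo),np.array(hi))
    n,l,s,c=cv2.connectedComponentsWithStats(m)
    return sorted([(int(s[i,4]),np.round(c[i]+[x0,y0],2),(s[i,:4]+[x0,y0,0,0]).tolist()) for i in range(1,n) if s[i,4]>=amin],key=lambda t:-t[0])
E
python3 - <<'E'
from h import *
t=cv2.imread("pics/top0.png")[:,:,::-1].copy(); s=cv2.imread("pics/side0.png")[:,:,::-1].copy()
print("brass top",blobs(t,(10,100,90),(25,255,255),(285,160,340,210),2))
print("brass side",blobs(s,(10,100,90),(25,255,255),(300,190,370,240),2))
print("dot side",blobs(s,(0,110,60),(8,255,255),(325,205,345,230),2))
print("dot top",blobs(t,(0,30,60),(8,255,255),(295,170,325,195),2),blobs(t,(170,30,60),(180,255,255),(295,170,325,195),2))
for n,i,r in(("t",t,(300,130,360,180)),("s",s,(340,160,370,190))):
    print("knob",n,blobs(i,(0,150,80),(8,255,255),r),blobs(i,(170,150,80),(180,255,255),r))
for n,i,r in(("t",t,(150,150,250,190)),("s",s,(290,130,320,180))):
    print("tab",n,blobs(i,(24,150,100),(35,255,255),r))
    print("brassleaf",n,blobs(i,(14,100,100),(23,255,255),r,2))
for n,i,r in(("t",t,(165,190,245,270)),("s",s,(245,160,300,200))):
    print("mat grey",n,blobs(i,(0,0,110),(180,60,255),r,20))
    print("mat",n,blobs(i,(100,100,30),(125,255,255),r,50))
print("cap",blobs(t,(0,0,0),(180,255,45),(370,120,400,150),10),blobs(s,(0,0,0),(180,255,45),(375,185,405,215),10))
print("lens t",blobs(t,(0,0,200),(180,40,255),(280,145,335,195),10)); print("lens s",blobs(s,(0,0,200),(180,40,255),(310,155,352,185),10))
print("pins",blobs(t,(0,0,130),(180,40,255),(258,195,280,230),4))
E
```

```text
brass top [(21, array([323.1 , 196.19]), [321, 194, 5, 6]), (19, array([293.58, 195.89]), [292, 194, 4, 5])]
brass side [(20, array([318.05, 209.85]), [317, 207, 3, 7]), (19, array([341.  , 203.68]), [340, 201, 3, 7]), (13, array([327.62, 223.38]), [326, 222, 4, 4]), (11, array([351.64, 217.55]), [350, 216, 4, 4])]
dot side [(16, array([334.69, 217.19]), [332, 216, 6, 4])]
dot top [(32, array([308.5, 182.5]), [306, 180, 6, 6])] []
knob t [(37, array([336.57, 156.73]), [334, 153, 6, 9])] []
knob s [(7, array([352.  , 172.71]), [351, 172, 3, 3])] []
tab t [(128, array([199.13, 173.17]), [188, 170, 23, 8])]
brassleaf t [(74, array([166.  , 175.96]), [161, 170, 13, 13]), (30, array([198.07, 169.73]), [187, 169, 24, 3])]
tab s [(27, array([304.48, 146.81]), [303, 142, 4, 11])]
brassleaf s [(8, array([296.12, 143.88]), [295, 143, 3, 3]), (4, array([304.25, 140.75]), [303, 140, 3, 3])]
mat grey t [(2402, array([204.45, 231.82]), [165, 190, 80, 80]), (146, array([213.38, 245.76]), [206, 239, 16, 15]), (145, array([221.37, 215.6 ]), [214, 208, 16, 16]), (144, array([184.19, 239.22]), [177, 232, 16, 15])]
mat t [(2730, array([204.88, 227.48]), [170, 195, 71, 68])]
mat grey s [(957, array([268.62, 177.77]), [245, 160, 55, 40]), (83, array([259.3 , 183.95]), [253, 180, 14, 9]), (79, array([283.46, 181.56]), [277, 178, 14, 8])]
mat s []
cap [(185, array([386.39, 137.94]), [380, 129, 15, 19])] [(27, array([389.59, 207.3 ]), [385, 204, 10, 7])]
lens t [(308, array([310.45, 171.36]), [291, 153, 40, 37])]
lens s [(26, array([344.54, 173.77]), [338, 167, 11, 12]), (19, array([320.68, 172.26]), [319, 166, 7, 12])]
pins [(183, array([260.74, 207.81]), [258, 195, 8, 35]), (82, array([269.16, 218.59]), [265, 214, 9, 11]), (10, array([274.5, 229. ]), [270, 229, 10, 1])]
```

```bash
python3 - <<'E'
from h import *
# bay fit
obs=[("top",(42*-1,42,27),(293.58,195.89)),("top",(-42,-42,27),(323.1,196.19)),("top",(0,0,12),(308.5,182.5)),
("side",(-42,42,25),(318.05,209.85)),("side",(42,42,25),(341,203.68)),("side",(0,0,12),(334.69,217.19))]
def W(p,q):
    c,s=np.cos(p[2]),np.sin(p[2]); return [p[0]+c*q[0]-s*q[1],p[1]+s*q[0]+c*q[1],q[2]]
f=lambda p,o=obs:np.concatenate([proj(c,W(p,q))[0]-u for c,q,u in o])
for o in(obs,obs[:3],obs[3:]):
    r=least_squares(f,[600,0,0],args=(o,),x_scale=[10,10,.01]); print("bay",r.x.round(3),r.fun.round(2))
p=least_squares(f,[600,0,0],x_scale=[10,10,.01]).x
for n,q in dict(pivot=(80,-200,199),pinup=(-112,106,80),pinlow=(-112,106,29),wallfl=(-95,95,72),cornerBL=(95,95,72)).items(): print(n,np.round(W(p,q),1),proj("top",W(p,q)).round(1),proj("side",W(p,q)).round(1))
k=tri((336.57,156.73),(352.6,176.2)); print("knob tri",k.round(1),"top@225",ray("top",(336.57,156.73),223).round(1))
pv=np.array(W(p,(80,-200,199)))
for kk in(k,ray("top",(336.57,156.73),223)[0],ray("top",(310,171.4),207)[0]):
    d=kk-pv; print("r",np.hypot(d[0],d[1]),"boom",np.arctan2(d[1],d[0])-p[2]-np.arctan2(200,-80))
for u in((213.38,245.76),(221.37,215.6),(184.19,239.22)): print("ring",ray("top",u,16).round(1))
for u in((259.3,183.95),(283.46,181.56)): print("ring side",ray("side",u,14).round(1))
print("tab tri",tri((199.13,173.17),(304.3,146.8)).round(1))
for z in(118,130): print("tab",ray("top",[(199.13,173.17),(188,171.5),(210,174)],z).round(1).tolist())
print("cap",[ray("top",(387,136.5),z).round(1) for z in(205,220)])
E
```

```text
bay [ 5.96919e+02 -2.31650e+01 -2.00000e-03] [-0.21 -0.52 -0.22 -0.44 -0.05 -0.36 -0.27  0.4  -0.29  0.76 -0.64  0.58]
bay [ 5.95646e+02 -2.35010e+01  3.00000e-03] [-0.03 -0.   -0.03 -0.06  0.06  0.07]
bay [ 5.9991e+02 -2.0858e+01  1.9000e-02] [ 0.17 -0.   -0.09  0.07 -0.08 -0.05]
pivot [ 676.6 -223.3  199. ] [[386.2 137.7]] [[388.6 204. ]]
pinup [485.1  83.   80. ] [[268.5 217. ]] [[291.3 191.2]]
pinlow [485.1  83.   29. ] [[270.1 219.4]] [[292. 203.]]
wallfl [502.1  72.   72. ] [[272.9 211.3]] [[297.3 193.8]]
cornerBL [692.1  71.7  72. ] [[274.7 144.1]] [[349.  181.4]]
knob tri [620.2 -96.7 225.3] top@225 [[619.4 -96.4 223. ]]
r 138.6286927966087 boom 0.04022477096493993
r 139.18912823847546 boom 0.04437829230788104
r 213.47387600487156 boom 0.0648788743829587
ring [[410.1 242.   16. ]]
ring [[496.1 223.1  16. ]]
ring [[427.8 324.8  16. ]]
ring side [[414.6 250.3  14. ]]
ring side [[501.4 231.6  14. ]]
tab tri [596.7 266.8 121.4]
tab [[596.4, 267.8, 118.0], [600.6, 297.7, 118.0], [594.5, 238.7, 118.0]]
tab [[593.8, 265.0, 130.0], [598.0, 294.6, 130.0], [591.9, 236.2, 130.0]]
cap [array([[ 678. , -224.6,  205. ]]), array([[ 673.6, -222.6,  220. ]])]
```

play_rows(
  motion=[
    [[0,0,-0.01,0,0,10.7,0.0878],[0,0,-0.01,0,0,10.7,0.0878],[0,0,-0.01,0,0,10.7,0.0878],[0,0,-0.01,0,0,10.7,0.0878],[0,0,-0.01,0,0,10.7,0.0878],[0,0,-0.01,0,0,10.7,0.0878],[-0.0471,0.0249,0,0,0,0.1,0.0878],[-0.0471,0.0249,0,0,0,0,0.0878],[-0.0471,0.0249,0,0,0,0,0.0878],[-0.0471,0.0249,0,0,0,0,0.0878],[-0.0471,0.0249,0,0,0,0,0.0878],[-0.0471,0.0249,0,0,0,0,0.0878],[-0.0471,0.0249,0,0,0,0,0.0878],[-0.0471,0.0249,0,0,0,0,0.0878],[-0.0471,0.0249,0,0,0,0,0.0878],[-0.0471,0.0249,0,0,0,0,0.06],[-0.0471,0.0249,0,0,0,0,0.06],[-0.0471,0.0249,0,0,0,0,0.06],[-0.0471,0.0249,0,0,0,0,0.05],[-0.0471,0.0249,0,0,0,0,0.05]],
  ],
)

```text
time: 4.0
eef_pos: [620.4, -98.0, 299.8]
ee_rot: [[0.0, 1.0, 0.0], [1.0, -0.0, 0.0], [0.0, 0.0, -1.0]]
force: [0.8, -0.0, 1.0]
width: 49.9
finger_force: 0.0
```

play_rows(
  motion=[
    [[0.0015,0,0.025,0,0,0,0.05],[0,0,0.025,0,0,0,0.05],[0,0,0.024,0,0,0,0.05],[0,0,0,0,0,0,0.03],[0,0,0,0,0,0,0.01],[0,0,0,0,0,0,0.01],[0,0,0,0,0,0,0.01],[0,0,0,0,0,0,0.01]],
  ],
  newtons=12,
)

```text
time: 5.0
eef_pos: [620.1, -94.8, 226.7]
ee_rot: [[0.0, 1.0, 0.001], [1.0, -0.0, -0.0], [-0.0, 0.001, -1.0]]
force: [-1.1, 0.7, 5.4]
width: 15.7
finger_force: 12.0
```

```bash
python3 -c "
import numpy as np
a=np.radians(114+8*np.arange(14));x=140*np.cos(a);y=140*np.sin(a)
print([[round(float(v)/1000,4),round(float(u)/1000,4)] for v,u in zip(np.diff(y),np.diff(x))],676.5+x[-1],-223.3+y[-1])"
```

```text
[[-0.0092, -0.0172], [-0.0115, -0.0158], [-0.0136, -0.0141], [-0.0154, -0.012], [-0.0169, -0.0098], [-0.0181, -0.0073], [-0.019, -0.0047], [-0.0194, -0.002], [-0.0195, 0.0007], [-0.0192, 0.0034], [-0.0186, 0.006], [-0.0176, 0.0086], [-0.0162, 0.0109]] 566.1784944950589 -309.49260654559214
```

play_rows(
  motion=[
    [[-0.0092,-0.0172,0,0,0,0,0.01],[-0.0115,-0.0158,0,0,0,0,0.01],[-0.0136,-0.0141,0,0,0,0,0.01],[-0.0154,-0.012,0,0,0,0,0.01],[-0.0169,-0.0098,0,0,0,0,0.01],[-0.0181,-0.0073,0,0,0,0,0.01],[-0.019,-0.0047,0,0,0,0,0.01],[-0.0194,-0.002,0,0,0,0,0.01],[-0.0195,0.0007,0,0,0,0,0.01],[-0.0192,0.0034,0,0,0,0,0.01],[-0.0186,0.006,0,0,0,0,0.01],[-0.0176,0.0086,0,0,0,0,0.01],[-0.0162,0.0109,0,0,0,0,0.01],[0,0,0,0,0,0,0.01],[0,0,0,0,0,0,0.04],[0,0,0,0,0,0,0.05],[0,0,-0.03,0,0,0,0.05],[0,0,-0.04,0,0,0,0.06]],
  ],
)

```text
time: 7.25
eef_pos: [564.3, -309.1, 294.3]
ee_rot: [[0.001, 1.0, -0.005], [1.0, -0.001, 0.002], [0.002, -0.005, -1.0]]
force: [-0.8, -0.0, -0.5]
width: 53.0
finger_force: 0.0
```

```bash
python3 - <<'E'
from h import *
for c in("top","side"): cv2.imwrite(f"pics/{c}1.png",robot.read_camera(c)[:,:,::-1])
t=cv2.imread("pics/top1.png")[:,:,::-1].copy(); s=cv2.imread("pics/side1.png")[:,:,::-1].copy()
print("brass top",blobs(t,(10,100,90),(25,255,255),(285,155,340,210),2))
print("dot top",blobs(t,(0,110,60),(8,255,255),(295,170,325,195),2))
print("lens",blobs(t,(0,0,200),(180,40,255),(280,145,480,280),10))
print("grey t",blobs(t,(0,0,110),(180,60,255),(165,190,245,270),20))
g=cv2.imread("pics/top1.png")[110:300,140:440]; cv2.imwrite("pics/top1c.png",cv2.resize(g,None,fx=2.6,fy=2.6,interpolation=cv2.INTER_CUBIC))
E
```

```text
brass top [(23, array([293.87, 167.3 ]), [292, 165, 5, 6]), (22, array([323.27, 167.5 ]), [321, 165, 5, 6]), (20, array([323.1 , 196.05]), [321, 194, 5, 5]), (18, array([293.5 , 195.78]), [292, 194, 4, 5])]
dot top [(43, array([308.53, 182.67]), [305, 179, 8, 8])]
lens [(36, array([465.75, 206.94]), [462, 201, 8, 12]), (33, array([470.82, 209.76]), [468, 205, 7, 11]), (31, array([413.32, 177.39]), [410, 173, 8, 10]), (30, array([408.37, 174.73]), [405, 170, 8, 10]), (15, array([477.13, 145.93]), [474, 145, 6, 4])]
grey t [(2587, array([202.35, 234.48]), [165, 190, 80, 80]), (143, array([221.39, 215.48]), [214, 208, 16, 16]), (143, array([213.33, 245.73]), [206, 239, 16, 15]), (142, array([184.24, 239.2 ]), [177, 232, 16, 15])]
```

View pics/top1c.png

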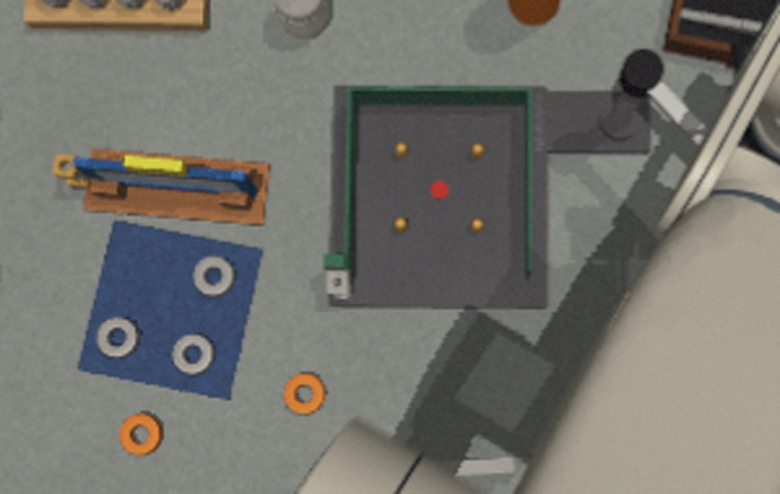

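```bash
python3 - <<'E'
from h import *
o=[((42,42,28),(293.87,167.3)),((42,-42,28),(323.27,167.5)),((-42,-42,28),(323.1,196.05)),((-42,42,28),(293.5,195.78)),((0,0,12),(308.53,182.67))]
def W(p,q):
    c,s=np.cos(p[2]),np.sin(p[2]); return [p[0]+c*q[0]-s*q[1],p[1]+s*q[0]+c*q[1],q[2]]
r=least_squares(lambda p:np.concatenate([proj("top",W(p,q))[0]-u for q,u in o]),[600,0,0],x_scale=[10,10,.01]);print(r.x,r.fun.round(2))
print([np.round(W(r.x,q),1).tolist() for q,_ in o])
print(ray("top",[(221.39,215.48),(213.33,245.73),(184.24,239.2)],16).round(1))
E
```

```text
[ 5.95269159e+02 -2.34223730e+01  4.10854580e-03] [ 0.07 -0.18 -0.05 -0.17 -0.04  0.13  0.02  0.19 -0.    0.03]
[[637.1, 18.7, 28.0], [637.4, -65.2, 28.0], [553.4, -65.6, 28.0], [553.1, 18.4, 28.0], [595.3, -23.4, 12.0]]
[[496.4 223.1  16. ]
 [410.2 242.2  16. ]
 [427.8 324.7  16. ]]
```

play_rows(
  motion=[
    [[0.0501,-0.0142,0,0,0,0,0.065],[0.0501,-0.0142,0,0,0,0,0.065],[0.0501,-0.0142,0,0,0,0,0.065],[0.0501,-0.0142,0,0,0,0,0.065],[0.0501,-0.0142,0,0,0,0,0.065],[0.0501,-0.0142,0,0,0,0,0.065],[0.0501,-0.0142,0,0,0,0,0.065],[0.0501,-0.0142,0,0,0,0,0.065],[0.0501,-0.0142,0,0,0,0,0.065],[0.0501,-0.0142,0,0,0,0,0.065],[0.0501,-0.0142,0,0,0,0,0.065],[0,0,0.054,0,0,0,0.065],[0,0,0.054,0,0,0,0.065],[0,0,0.054,0,0,0,0.065],[0,0,0.054,0,0,0,0.065],[0,0,0,0,0,0,0.065],[0,0,0,0,0,0,0.065]],
  ],
)

```text
time: 9.48
eef_pos: [410.6, 241.9, 80.6]
ee_rot: [[0.001, 1.0, 0.0], [1.0, -0.001, -0.0], [-0.0, 0.0, -1.0]]
force: [-0.2, 0.5, 0.3]
width: 65.4
finger_force: 0.0
```

play_rows(
  motion=[
    [[0,0,0.03,0,0,0,0.065],[0,0,0.031,0,0,0,0.065],[0,0,0,0,0,0,0.04],[0,0,0,0,0,0,0.04],[0,0,0,0,0,0,0.04],[0,0,0,0,0,0,0.04],[0,0,0,0,0,0,0.04]],
  ],
  newtons=10,
)

```text
time: 10.35
eef_pos: [411.7, 242.8, 20.7]
ee_rot: [[0.0, 1.0, 0.003], [1.0, -0.0, 0.002], [0.002, 0.003, -1.0]]
force: [0.4, -1.0, 9.1]
width: 42.8
finger_force: 10.0
```

play_rows(
  motion=[
    [[0,0,0,0,0,0,0.062],[0,0,0,0,0,0,0.062],[0,0,0,0,0,0,0.062],[0,0,0,0,0,-10,0.062],[0,0,0,0,0,-10,0.062],[0,0,0,0,0,-10,0.062],[0,0,0,0,0,-10,0.062],[0,0,0,0,0,-10,0.062],[0,0,0,0,0,-10,0.062],[0,0,0,0,0,-10,0.062],[0,0,0,0,0,-10,0.062],[0,0,0,0,0,-10,0.062],[0,0,0,0,0,0,0.04],[0,0,0,0,0,0,0.04],[0,0,0,0,0,0,0.04],[0,0,0,0,0,0,0.04]],
  ],
  newtons=25,
)

```text
time: 12.35
eef_pos: [410.1, 242.0, 18.6]
ee_rot: [[-1.0, 0.001, -0.0], [0.001, 1.0, -0.0], [0.0, -0.0, -1.0]]
force: [0.3, -0.9, -0.7]
width: 43.8
finger_force: 25.0
```

play_rows(
  motion=[
    [[0,0,-0.045,0,0,0,0.04],[0,0,-0.045,0,0,0,0.04],[-0.0324,-0.0319,0,0,0,0,0.04],[-0.0324,-0.0319,0,0,0,0,0.04],[-0.0324,-0.0319,0,0,0,0,0.04],[-0.0324,-0.0319,0,0,0,0,0.04],[-0.0324,-0.0319,0,0,0,0,0.04],[-0.0324,-0.0319,0,0,0,0,0.04],[-0.0326,-0.0319,0,0,0,0,0.04],[0,0,0,0,0,0,0.04],[0,0,0.023,0,0,0,0.04],[0,0,0.023,0,0,0,0.04],[0,0,0,0,0,0,0.04],[0,0,0,0,0,0,0.04]],
  ],
)

```text
time: 14.1
eef_pos: [637.0, 19.3, 63.2]
ee_rot: [[-1.0, -0.0, 0.0], [-0.0, 1.0, 0.0], [-0.0, 0.0, -1.0]]
force: [0.3, -0.1, -1.3]
width: 43.8
finger_force: 25.0
```

play_rows(
  motion=[
    [[0,-0.0005,0.01,0,0,0,0.04],[0,0,0.01,0,0,0,0.04],[0,0,0.008,0,0,0,0.04],[0,0,0.004,0,0,0,0.04],[0,0,0,0,0,0,0.04]],
  ],
)

```text
time: 14.72
eef_pos: [637.1, 18.2, 30.7]
ee_rot: [[-1.0, 0.0, -0.0], [0.0, 1.0, -0.0], [0.0, -0.0, -1.0]]
force: [-0.4, 0.1, -0.5]
width: 43.5
finger_force: 25.0
```

play_rows(
  motion=[
    [[0,0,0,0,0,0,0.055],[0,0,0,0,0,0,0.055],[0,0,-0.04,0,0,0,0.055],[0,0,-0.04,0,0,0,0.062],[0.0281,0.0409,0,0,0,0,0.062],[0.0281,0.0409,0,0,0,0,0.062],[0.0281,0.0409,0,0,0,0,0.062],[0.0281,0.0409,0,0,0,0,0.062],[0.0283,0.0409,0,0,0,0,0.062],[0,0,0.045,0,0,0,0.062],[0,0,0.04,0,0,0,0.062],[0,0,0.0065,0,0,0,0.062],[0,0,0,0,0,0,0.04],[0,0,0,0,0,0,0.04],[0,0,0,0,0,0,0.04],[0,0,0,0,0,0,0.04]],
  ],
)

```text
time: 16.73
eef_pos: [497.6, 223.0, 20.3]
ee_rot: [[-1.0, 0.0, 0.002], [0.0, 1.0, 0.001], [-0.002, 0.001, -1.0]]
force: [0.8, -2.0, 7.1]
width: 43.5
finger_force: 25.0
```

play_rows(
  motion=[
    [[0,0,-0.045,0,0,0,0.04],[0,0,-0.045,0,0,0,0.04],[-0.0201,-0.0412,0,0,0,0,0.04],[-0.0201,-0.0412,0,0,0,0,0.04],[-0.0201,-0.0412,0,0,0,0,0.04],[-0.0201,-0.0412,0,0,0,0,0.04],[-0.0201,-0.0412,0,0,0,0,0.04],[-0.0201,-0.0412,0,0,0,0,0.04],[-0.0204,-0.0412,0,0,0,0,0.04],[0,0,0,0,0,0,0.04],[0,0,0.023,0,0,0,0.04],[0,0,0.023,0,0,0,0.04],[0,0,0,0,0,0,0.04],[0,0,0,0,0,0,0.04]],
  ],
)

```text
time: 18.48
eef_pos: [637.6, -65.1, 63.8]
ee_rot: [[-1.0, -0.0, 0.0], [-0.0, 1.0, 0.0], [-0.0, 0.0, -1.0]]
force: [0.4, 0.4, -1.2]
width: 43.7
finger_force: 25.0
```

```bash
python3 - <<'E'
from h import *
s=robot.read_state();print(s['eef_pos'],s['force'])
t=robot.read_camera("top");d=robot.read_camera("side")
cv2.imwrite("pics/t2.png",t[:,:,::-1]);cv2.imwrite("pics/s2.png",d[:,:,::-1])
print("grey t",blobs(t,(0,0,110),(180,60,255),(165,190,245,270),20))
cv2.imwrite("pics/m2.png",np.vstack([cv2.resize(x,(600,300),interpolation=cv2.INTER_CUBIC) for x in(t[130:230,160:360,::-1],d[150:250,220:420,::-1])]))
E
```

```text
[637.56595396 -65.05804305  63.84409109] [ 0.4001378   0.36248982 -1.15639769]
grey t [(3323, array([193.01, 230.11]), [165, 190, 80, 80]), (1784, array([230.1 , 237.15]), [214, 201, 31, 69])]
```

View pics/m2.png

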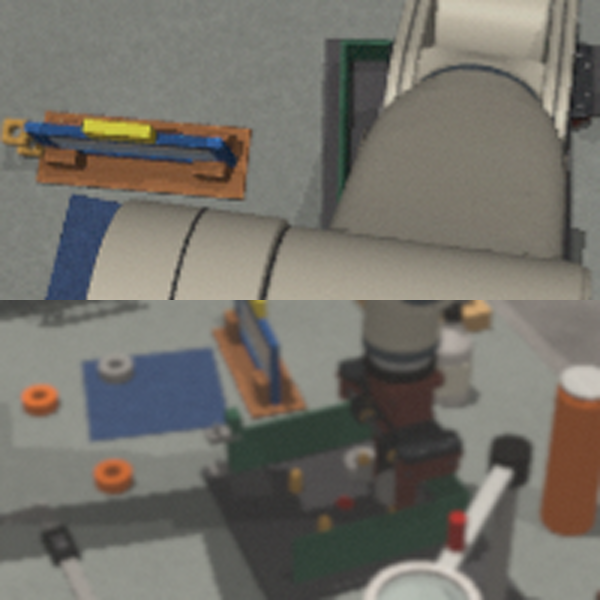

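play_rows(
  motion=[
    [[0,0,0.01,0,0,0,0.04],[0,0,0.01,0,0,0,0.04],[0,0,0.008,0,0,0,0.04],[0,0,0.004,0,0,0,0.04],[0,0,0,0,0,0,0.04]],
  ],
)

```text
time: 19.2
eef_pos: [637.0, -65.6, 32.1]
ee_rot: [[-1.0, 0.0, -0.001], [0.0, 1.0, 0.0], [0.001, 0.0, -1.0]]
force: [-5.0, 0.5, 11.0]
width: 43.3
finger_force: 25.0
```

play_rows(
  motion=[
    [[0,0,0,0,0,0,0.055],[0,0,0,0,0,0,0.055],[0,0,-0.04,0,0,0,0.055],[0,0,-0.04,0,0,0,0.062],[0.0233,0.0433,0,0,0,0,0.062],[0.0233,0.0433,0,0,0,0,0.062],[0.0233,0.0433,0,0,0,0,0.062],[0.0233,0.0433,0,0,0,0,0.062],[0.0233,0.0433,0,0,0,0,0.062],[0.0233,0.0433,0,0,0,0,0.062],[0.0233,0.0433,0,0,0,0,0.062],[0.0233,0.0433,0,0,0,0,0.062],[0.0233,0.0433,0,0,0,0,0.062],[0,0,0,0,0,0,0.062]],
  ],
)

```text
time: 20.95
eef_pos: [426.6, 326.6, 111.1]
ee_rot: [[-1.0, -0.004, 0.0], [-0.004, 1.0, 0.0], [-0.0, 0.0, -1.0]]
force: [-0.2, -0.4, -0.2]
width: 62.0
finger_force: 0.0
```

```bash
python3 - <<'E'
from h import *
s=robot.read_state();print(s['eef_pos'],s['force'])
t=robot.read_camera("top");d=robot.read_camera("side")
cv2.imwrite("pics/t3.png",t[:,:,::-1]);cv2.imwrite("pics/s3.png",d[:,:,::-1])
cv2.imwrite("pics/m3.png",np.vstack([cv2.resize(x,(600,300),interpolation=cv2.INTER_CUBIC) for x in(t[130:230,190:390,::-1],d[150:250,220:420,::-1])]))
E
```

```text
[426.61270579 326.58439253 111.08463344] [-0.24735501 -0.4339587  -0.20694367]
```

View pics/m3.png

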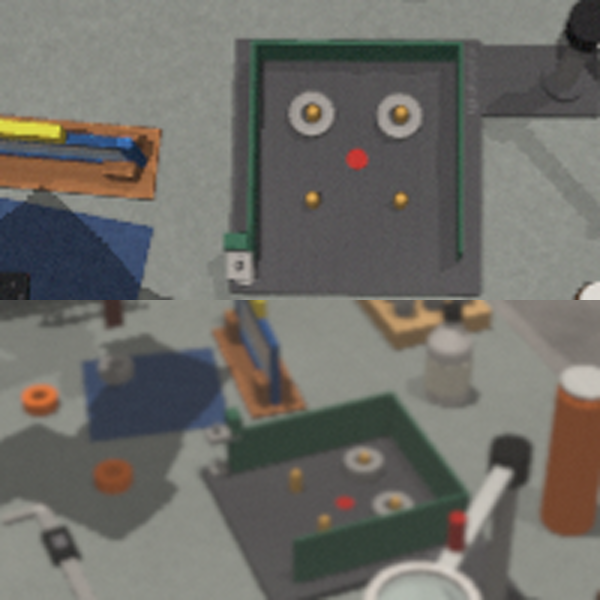

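play_rows(
  motion=[
    [[0,0,0.045,0,0,0,0.062],[0,0,0.04,0,0,0,0.062],[0,0,0.0065,0,0,0,0.062],[0,0,0,0,0,0,0.04],[0,0,0,0,0,0,0.04],[0,0,0,0,0,0,0.04],[0,0,0,0,0,0,0.04],[0,0,0,0,0,0,0.04]],
  ],
)

```text
time: 22.05
eef_pos: [428.8, 324.5, 21.0]
ee_rot: [[-1.0, 0.0, 0.002], [0.0, 1.0, 0.001], [-0.002, 0.001, -1.0]]
force: [0.4, -2.6, 8.2]
width: 43.3
finger_force: 25.0
```

play_rows(
  motion=[
    [[0,0,-0.045,0,0,0,0.04],[0,0,-0.045,0,0,0,0.04],[-0.0179,-0.0437,0,0,0,0,0.04],[-0.0179,-0.0437,0,0,0,0,0.04],[-0.0179,-0.0437,0,0,0,0,0.04],[-0.0179,-0.0437,0,0,0,0,0.04],[-0.0179,-0.0437,0,0,0,0,0.04],[-0.0179,-0.0437,0,0,0,0,0.04],[-0.0179,-0.0437,0,0,0,0,0.04],[0,0,0,0,0,0,0.04],[0,0,0.023,0,0,0,0.04],[0,0,0.023,0,0,0,0.04],[0,0,0,0,0,0,0.04],[0,0,0,0,0,0,0.04]],
  ],
)

```text
time: 23.8
eef_pos: [553.2, 18.9, 64.3]
ee_rot: [[-1.0, -0.001, 0.0], [-0.001, 1.0, 0.0], [-0.0, 0.0, -1.0]]
force: [0.1, -0.1, -2.1]
width: 43.8
finger_force: 25.0
```

play_rows(
  motion=[
    [[0,-0.0003,0.01,0,0,0,0.04],[0,0,0.01,0,0,0,0.04],[0,0,0.008,0,0,0,0.04],[0,0,0.004,0,0,0,0.04],[0,0,0,0,0,0,0.04]],
  ],
)

```text
time: 24.42
eef_pos: [552.9, 17.8, 32.4]
ee_rot: [[-1.0, 0.0, -0.001], [0.0, 1.0, -0.0], [0.001, -0.0, -1.0]]
force: [-4.7, -0.2, 10.9]
width: 44.1
finger_force: 25.0
```

```bash
python3 - <<'E'
from h import *
t=cv2.imread("pics/top1.png")[:,:,::-1].copy()
m=[b for b in blobs(t,(22,140,80),(36,255,255),(180,160,220,190),20)];print(m)
h=cv2.cvtColor(t,cv2.COLOR_RGB2HSV); y,x=np.nonzero(cv2.inRange(h,np.array((22,140,80)),np.array((36,255,255)))[160:190,180:220])
pts=np.c_[x+180,y+160].astype(float); print(cv2.minAreaRect(pts.astype(np.float32)))
w=ray("top",pts,125); c=w[:,:2].mean(0); u,s,v=np.linalg.svd(w[:,:2]-c); print("tab top face",c,v[0],np.degrees(np.arctan2(v[0][1],v[0][0])), ((w[:,:2]-c)@v.T).min(0),((w[:,:2]-c)@v.T).max(0))
s=cv2.imread("pics/side1.png")
cv2.imwrite("pics/lf.png",np.hstack([cv2.resize(t[155:205,155:245,::-1],None,fx=5,fy=5,interpolation=cv2.INTER_CUBIC),cv2.resize(s[130:180,280:330],None,fx=5,fy=5,interpolation=cv2.INTER_CUBIC)]))
E
```

```text
[(142, array([199.45, 173.08]), [188, 169, 24, 9])]
((199.44058227539062, 173.09405517578125), (23.383373260498047, 6.069726943969727), 5.710593223571777)
tab top face [595.15663123 265.32849987] [-0.10491289 -0.99448142] -96.02214780746803 [-31.4137083   -8.31911055] [31.19399763  8.58100707]
```

View pics/lf.png

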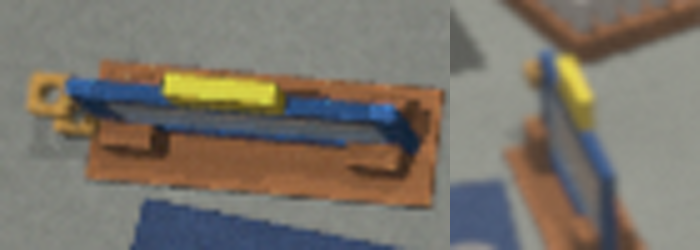

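play_rows(
  motion=[
    [[0,0,0,0,0,0,0.055],[0,0,0,0,0,0,0.055],[0,0,-0.04,0,0,0,0.055],[0,0,-0.04,0,0,0,0.055],[0,0,-0.01,0,0,10.667,0.055],[0,0,-0.01,0,0,10.667,0.055],[0,0,-0.01,0,0,10.667,0.055],[0,0,-0.01,0,0,10.667,0.055],[0,0,-0.01,0,0,10.667,0.055],[0,0,-0.01,0,0,10.667,0.055],[0,0,-0.01,0,0,10.667,0.055],[0,0,-0.01,0,0,10.667,0.055],[0,0,-0.01,0,0,10.667,0.055],[0.042,0.0028,0,0,0,0,0.055],[0.042,0.0028,0,0,0,0,0.055],[0.042,0.0028,0,0,0,0,0.055],[0.042,0.0028,0,0,0,0,0.055],[0.042,0.0028,0,0,0,0,0.055],[0.042,0.0028,0,0,0,0,0.055],[0,0,0,0,0,0,0.055]],
  ],
)

```text
time: 26.92
eef_pos: [596.3, 269.3, 201.2]
ee_rot: [[0.102, 0.995, 0.0], [0.995, -0.102, 0.0], [0.0, 0.0, -1.0]]
force: [-0.3, -0.4, 0.2]
width: 54.6
finger_force: 0.0
```

```bash
python3 - <<'E'
from h import *
s=robot.read_state();print(s['eef_pos'],s['force'],s['ee_rot'].round(3).tolist())
t=robot.read_camera("top");d=robot.read_camera("side")
cv2.imwrite("pics/t4.png",t[:,:,::-1]);cv2.imwrite("pics/s4.png",d[:,:,::-1])
cv2.imwrite("pics/m4.png",np.vstack([cv2.resize(x,(600,300),interpolation=cv2.INTER_CUBIC) for x in(t[140:240,190:390,::-1],d[130:230,240:440,::-1])]))
E
```

```text
[596.3486184  269.29411016 201.2231832 ] [-0.34266086 -0.38444365  0.23473105] [[0.102, 0.995, 0.0], [0.995, -0.102, 0.0], [0.0, 0.0, -1.0]]
```

View pics/m4.png

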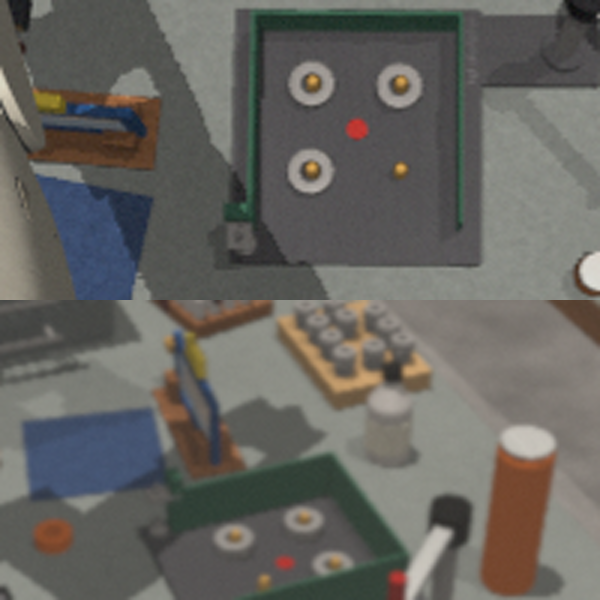

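play_rows(
  motion=[
    [[0,0,0.035,0,0,0,0.055],[0,0,0.035,0,0,0,0.055],[0,0,0.018,0,0,0,0.055],[0,0,0,0,0,0,0.03],[0,0,0,0,0,0,0.005],[0,0,0,0,0,0,0.005],[0,0,0,0,0,0,0.005],[0,0,0,0,0,0,0.005]],
  ],
  newtons=30,
)

```text
time: 28.02
eef_pos: [597.2, 266.9, 114.4]
ee_rot: [[0.104, 0.995, 0.003], [0.995, -0.104, 0.0], [0.001, 0.003, -1.0]]
force: [2.5, -1.3, -1.4]
width: 12.3
finger_force: 29.8
```

play_rows(
  motion=[
    [[0,0,0,0,0,0,0.005],[0,0,-0.02,0,0,0,0.005],[0,0,-0.02,0,0,0,0.005],[0,0,-0.03,0,0,0,0.005],[0,0,-0.03,0,0,0,0.005],[0,0,-0.02,0,0,0,0.005],[0,0,0,0,0,0,0.005],[0,0,0,0,0,0,0.005]],
  ],
  newtons=50,
)

```text
time: 29.02
eef_pos: [595.3, 266.4, 232.3]
ee_rot: [[0.105, 0.994, -0.002], [0.994, -0.105, -0.001], [-0.001, -0.002, -1.0]]
force: [-0.6, -0.2, -2.6]
width: 12.0
finger_force: 50.0
```

play_rows(
  motion=[
    [[0,0,0,0,0,-3.1,0.005],[0,0,0,0,0,-3.1,0.005],[-0.0414,-0.026,0,0,0,0,0.005],[-0.0414,-0.026,0,0,0,0,0.005],[-0.0414,-0.026,0,0,0,0,0.005],[-0.0414,-0.026,0,0,0,0,0.005],[-0.0414,-0.026,0,0,0,0,0.005],[-0.0414,-0.026,0,0,0,0,0.005],[-0.0414,-0.026,0,0,0,0,0.005],[0,0,0.03,0,0,0,0.005],[0,0,0.03,0,0,0,0.005],[0,0,0,0,0,0,0.005],[0,0,0,0,0,0,0.005],[0,0,0,0,0,0,0.005]],
  ],
)

```text
time: 30.78
eef_pos: [415.9, -23.6, 174.5]
ee_rot: [[-0.004, 1.0, 0.002], [1.0, 0.004, -0.0], [-0.0, 0.002, -1.0]]
force: [0.6, 0.4, -2.6]
width: 12.0
finger_force: 50.0
```

```bash
python3 - <<'E'
from h import *
s=robot.read_state();print(s['eef_pos'],s['force'],s['ee_rot'].round(4).tolist())
t=robot.read_camera("top");d=robot.read_camera("side")
cv2.imwrite("pics/t5.png",t[:,:,::-1]);cv2.imwrite("pics/s5.png",d[:,:,::-1])
cv2.imwrite("pics/m5.png",np.vstack([cv2.resize(x,(600,300),interpolation=cv2.INTER_CUBIC) for x in(t[180:280,220:420,::-1],d[130:230,240:440,::-1])]))
E
```

```text
[415.85707711 -23.5576377  174.51148326] [ 0.61641972  0.43040282 -2.59346277] [[-0.0036, 1.0, 0.0016], [1.0, 0.0036, -0.0002], [-0.0002, 0.0016, -1.0]]
```

View pics/m5.png

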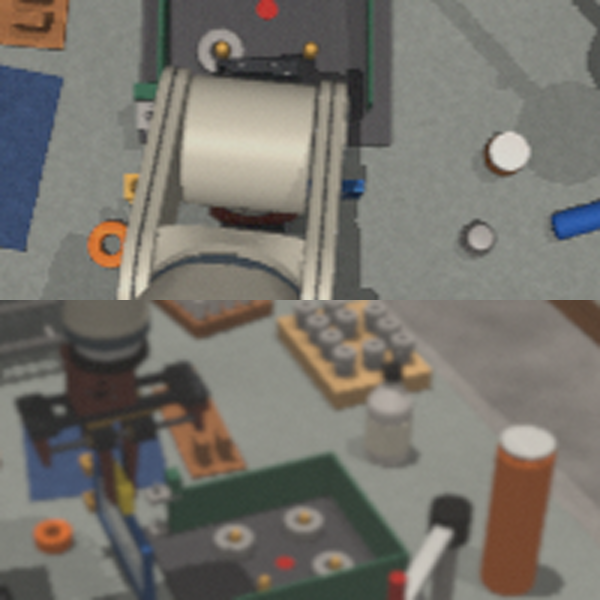

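```bash
python3 - <<'E'
from h import *
t=cv2.imread("pics/t5.png")[:,:,::-1]; s=cv2.imread("pics/s5.png")[:,:,::-1].copy()
for r in(238,240,242,244,246): print(r,t[r,257:268].tolist())
print()
for r in(238,240,242,244,246): print(r,t[r,334:348].tolist())
print("brass s",blobs(s,(10,100,80),(25,255,255),(260,170,285,205),3)); print("tab s",blobs(s,(24,130,80),(35,255,255),(270,170,300,205),3))
for h in(62,70):
  for y in(-2,0,2):
    c=np.array([415.9,-23.5+y,h])
    q=c+np.array([[0,117,65],[0,-90,90],[0,-90,0],[0,106,65],[0,106,14]]); print(h,y,"top",proj("top",q[:2]).round(1).tolist(),"side",proj("side",q[1:]).round(1).tolist())
E
```

```text
238 [[134, 137, 130], [133, 136, 129], [135, 137, 131], [133, 136, 129], [179, 152, 109], [209, 163, 90], [216, 167, 90], [212, 163, 85], [210, 161, 84], [177, 154, 124], [160, 155, 140]]
240 [[134, 137, 129], [133, 137, 129], [134, 137, 130], [133, 135, 128], [178, 150, 108], [205, 160, 86], [190, 146, 76], [142, 109, 57], [123, 102, 65], [149, 142, 123], [160, 153, 137]]
242 [[134, 138, 130], [135, 136, 131], [133, 135, 128], [135, 138, 130], [177, 152, 107], [199, 158, 88], [166, 129, 67], [126, 97, 54], [131, 117, 93], [152, 147, 129], [157, 154, 138]]
244 [[134, 135, 129], [132, 133, 128], [135, 138, 132], [136, 139, 131], [179, 154, 111], [208, 165, 89], [203, 159, 83], [162, 129, 73], [153, 142, 120], [158, 152, 137], [155, 149, 134]]
246 [[137, 140, 132], [132, 134, 128], [126, 126, 122], [122, 122, 118], [129, 121, 101], [139, 114, 74], [153, 120, 67], [156, 137, 102], [160, 152, 133], [157, 153, 137], [159, 152, 138]]

238 [[82, 84, 80], [81, 81, 78], [83, 83, 78], [80, 81, 78], [81, 84, 81], [84, 85, 82], [82, 84, 81], [81, 83, 79], [119, 122, 116], [136, 137, 131], [139, 
[... 1190 characters left out ...]
.02]), [279, 187, 5, 14])]
62 -2 top [[262.8, 240.9], [342.6, 240.9]] side [[289.4, 215.8], [290.7, 238.5], [270.7, 185.0], [271.8, 197.3]]
62 0 top [[262.0, 240.9], [341.8, 240.9]] side [[289.1, 215.4], [290.5, 238.0], [270.5, 184.6], [271.6, 197.0]]
62 2 top [[261.3, 240.9], [341.0, 240.9]] side [[288.9, 214.9], [290.3, 237.6], [270.3, 184.3], [271.4, 196.6]]
70 -2 top [[262.5, 240.6], [342.7, 240.7]] side [[289.2, 213.7], [290.6, 236.5], [270.5, 183.0], [271.6, 195.4]]
70 0 top [[261.7, 240.6], [341.9, 240.7]] side [[289.0, 213.3], [290.4, 236.1], [270.3, 182.7], [271.4, 195.1]]
70 2 top [[261.0, 240.6], [341.1, 240.7]] side [[288.8, 212.8], [290.2, 235.7], [270.1, 182.3], [271.2, 194.7]]
```

```bash
python3 - <<'E'
from h import *
t1=cv2.imread("pics/top1.png"); s4=cv2.imread("pics/side1.png"); t5=cv2.imread("pics/t5.png"); s5=cv2.imread("pics/s5.png")
f=lambda im,x,y:cv2.resize(im[y:y+24,x:x+32],(384,288),interpolation=cv2.INTER_CUBIC)
cv2.imwrite("pics/pins.png",np.vstack([np.hstack([f(t1,256,205),f(t5,252,230)]),np.hstack([f(s4,278,185),f(s5,258,180)])]))
b=np.array([595.27,-23.42,0])
for n,q in dict(tip=(-112,106,80),foot=(-112,106,67),ltip=(-112,106,29),lfoot=(-112,106,16)).items(): print(n,proj("top",b+q).round(2),proj("side",b+q).round(2))
E
```

```text
tip [[268.6  217.68]] [[290.83 191.41]]
foot [[269.04 218.29]] [[291.   194.46]]
ltip [[270.28 220.04]] [[291.49 203.22]]
lfoot [[270.69 220.62]] [[291.65 206.16]]
```

View pics/pins.png

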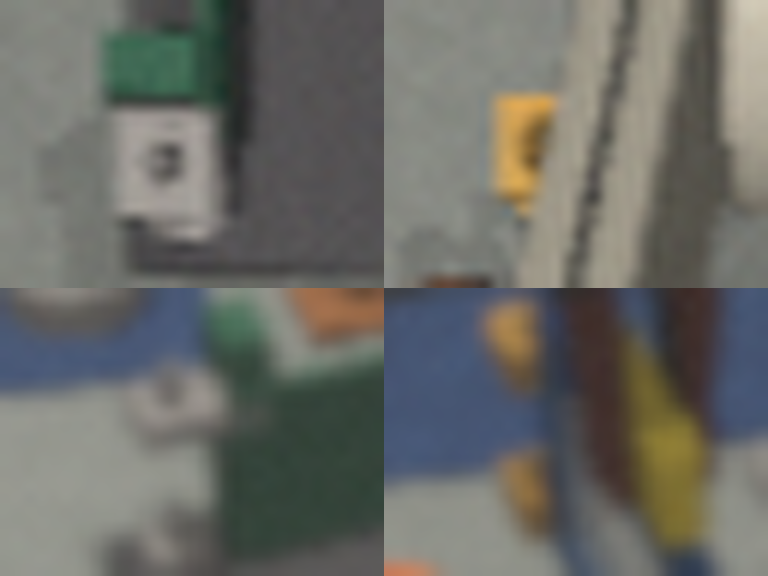

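```bash
python3 - <<'E'
from h import *
for z in(130,135,140): print(ray("top",[(260.8,241.6),(260.9,241.6)],z).round(1).tolist(), ray("top",[(341.45,241)],z+25).round(1).tolist())
for z in(67,74,80): print(ray("top",[(269.2,217.9)],z).round(1).tolist())
E
```

```text
[[413.7, 96.4, 130.0], [413.7, 96.1, 130.0]] [[415.5, -112.5, 155.0]]
[[413.3, 95.8, 135.0], [413.3, 95.6, 135.0]] [[415.0, -112.3, 160.0]]
[[412.9, 95.3, 140.0], [412.9, 95.0, 140.0]] [[414.6, -112.1, 165.0]]
[[484.4, 82.2, 67.0]]
[[483.5, 81.5, 74.0]]
[[482.7, 80.9, 80.0]]
```

play_rows(
  motion=[
    [[-0.0024,0,0.015,0,0,0,0.005],[0,0,0.018,0,0,0,0.005],[0,0,0,0,0,0,0.005],[0,0.015,0,0,0,0,0.005],[0,0.015,0,0,0,0,0.005],[0,0.015,0,0,0,0,0.005],[0,0.012,0,0,0,0,0.005],[0,0.01,0,0,0,0,0.005],[0,0,0,0,0,0,0.005],[0,0,0,0,0,0,0.005]],
  ],
)

```text
time: 32.12
eef_pos: [481.5, -25.8, 140.5]
ee_rot: [[-0.003, 1.0, -0.001], [1.0, 0.003, 0.0], [0.0, -0.001, -1.0]]
force: [0.3, 0.0, -2.5]
width: 11.8
finger_force: 50.0
```

```bash
python3 - <<'E'
from h import *
s=robot.read_state();print(s['eef_pos'],s['force'],s['wrist_torque'],s['ee_rot'].round(4).tolist())
t=robot.read_camera("top");d=robot.read_camera("side")
cv2.imwrite("pics/t6.png",t[:,:,::-1]);cv2.imwrite("pics/s6.png",d[:,:,::-1])
f=lambda im,x,y:cv2.resize(im[y:y+30,x:x+40,::-1],(400,300),interpolation=cv2.INTER_CUBIC)
cv2.imwrite("pics/m6.png",np.hstack([f(t,252,200),f(d,270,175)]))
E
```

```text
[481.52565681 -25.79302049 140.45918266] [ 0.32441398  0.04863327 -2.49100851] [-0.09292541  0.02895317 -0.03765248] [[-0.0032, 1.0, -0.0011], [1.0, 0.0032, 0.0001], [0.0001, -0.0011, -1.0]]
```

View pics/m6.png

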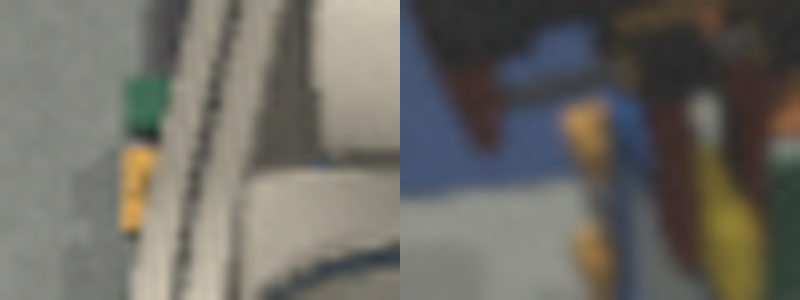

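```bash
python3 - <<'E'
from h import *
t=cv2.imread("pics/t6.png")[:,:,::-1]
for r in(216,218,220): print(t[r,260:268].tolist())
print(ray("top",[(263.4,218.45),(263.6,218.45)],101.5).round(1).tolist())
print("bracket edges", [cv2.imread("pics/top1.png")[r,262:278,::-1].sum(1).tolist() for r in(215,217,219,221)])
E
```

```text
[[130, 133, 127], [121, 122, 117], [116, 118, 114], [118, 120, 115], [169, 143, 102], [200, 157, 86], [200, 155, 80], [173, 147, 104]]
[[116, 118, 113], [115, 117, 111], [112, 114, 108], [115, 118, 112], [171, 144, 99], [194, 152, 84], [148, 117, 72], [149, 138, 124]]
[[117, 118, 113], [120, 121, 114], [117, 119, 114], [116, 119, 114], [186, 150, 98], [208, 160, 83], [174, 147, 108], [163, 154, 137]]
[[478.2, 94.4, 101.5], [478.2, 93.8, 101.5]]
bracket edges [[360, 344, 345, 394, 457, 477, 471, 445, 420, 458, 473, 390, 218, 125, 148, 227], [340, 344, 359, 396, 460, 471, 393, 296, 250, 416, 478, 388, 242, 156, 215, 245], [349, 347, 349, 396, 461, 477, 380, 289, 287, 418, 480, 403, 276, 179, 223, 255], [360, 350, 341, 393, 457, 474, 470, 467, 471, 473, 480, 408, 306, 194, 221, 245]]
```

play_rows(
  motion=[
    [[0,0.0028,0,0,0,0,0.005],[0,0,0,0,0,0,0.005],[0,0,0.004,0,0,0,0.005],[0,0,0.003,0,0,0,0.005],[0,0,0.002,0,0,0,0.005],[0,0,0.002,0,0,0,0.005],[0,0,0,0,0,0,0.005],[0,0,0,0,0,0,0.005]],
  ],
)

```text
time: 33.22
eef_pos: [485.0, -25.8, 129.7]
ee_rot: [[-0.003, 1.0, 0.0], [1.0, 0.003, -0.0], [-0.0, 0.0, -1.0]]
force: [0.0, 0.2, -2.3]
width: 11.8
finger_force: 50.0
```

play_rows(
  motion=[
    [[0,0,0.002,0,0,0,0.005],[0,0,0.002,0,0,0,0.005],[0,0,0.001,0,0,0,0.005],[0,0,0,0,0,0,0.005]],
  ],
)

```text
time: 33.72
eef_pos: [484.9, -25.8, 124.6]
ee_rot: [[-0.003, 1.0, -0.0], [1.0, 0.003, 0.0], [0.0, -0.0, -1.0]]
force: [0.4, -0.3, -1.7]
width: 11.8
finger_force: 50.0
```

play_rows(
  motion=[
    [[0,0,0.0015,0,0,0,0.005],[0,0,0.0015,0,0,0,0.005],[0,0,0.001,0,0,0,0.005],[0,0,0,0,0,0,0.005]],
  ],
)

```text
time: 34.22
eef_pos: [485.7, -26.7, 122.1]
ee_rot: [[-0.004, 1.0, 0.002], [1.0, 0.004, -0.001], [-0.001, 0.002, -1.0]]
force: [-4.1, -7.2, 14.3]
width: 11.8
finger_force: 50.0
```

```bash
python3 - <<'E'
from h import *
s=robot.read_state();print(s['eef_pos'],s['force'],s['wrist_torque'])
t=robot.read_camera("top");d=robot.read_camera("side")
cv2.imwrite("pics/t7.png",t[:,:,::-1]);cv2.imwrite("pics/s7.png",d[:,:,::-1])
f=lambda im,x,y:cv2.resize(im[y:y+30,x:x+40,::-1],(400,300),interpolation=cv2.INTER_CUBIC)
cv2.imwrite("pics/m7.png",np.hstack([f(t,252,200),f(d,270,180)]))
E
```

```text
[485.73540923 -26.66301609 122.14716468] [-4.0878271  -7.16807187 14.31687462] [-0.51514713  0.91162794  0.27753842]
```

View pics/m7.png

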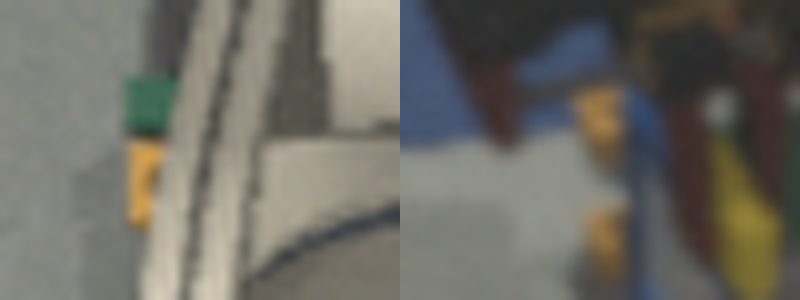

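play_rows(
  motion=[
    [[-0.001,-0.0007,0,0,0,0,0.005],[0,0,0.0015,0,0,0,0.005],[0,0,0,0,0,0,0.005],[0,0,0,0,0,0,0.005]],
  ],
)

```text
time: 34.83
eef_pos: [485.8, -26.8, 122.0]
ee_rot: [[-0.003, 1.0, 0.003], [1.0, 0.003, -0.0], [-0.0, 0.003, -1.0]]
force: [-6.5, 0.6, 30.8]
width: 11.6
finger_force: 50.0
```

play_rows(
  motion=[
    [[0,-0.0006,-0.002,0,0,0,0.005],[0,0,0,0,0,0,0.014],[0,0,0,0,0,0,0.02],[0,0,0,0,0,0,0.03],[0,0,0,0,0,0,0.03],[0,0,0,0,0,0,0.03]],
  ],
)

```text
time: 35.58
eef_pos: [483.6, -26.9, 121.0]
ee_rot: [[-0.003, 1.0, -0.0], [1.0, 0.003, -0.0], [-0.0, -0.0, -1.0]]
force: [0.3, 0.3, 0.5]
width: 29.8
finger_force: 0.0
```

```bash
python3 - <<'E'
from h import *
s=robot.read_state();print(s['eef_pos'],s['force'],s['width'])
d=robot.read_camera("side"); cv2.imwrite("pics/s8.png",d[:,:,::-1])
print("brass s",blobs(d,(10,100,80),(25,255,255),(280,180,300,215),3)); print("tab s",blobs(d,(24,130,80),(35,255,255),(290,180,330,215),3))
d=cv2.imread("pics/s7.png")[:,:,::-1].copy()
print("brass s",blobs(d,(10,100,80),(25,255,255),(280,180,300,215),3)); print("tab s",blobs(d,(24,130,80),(35,255,255),(290,180,330,215),3))
E
```

```text
[483.58675502 -26.8502796  121.04460154] [0.34183428 0.27342022 0.47465205] 29.788784269192803
brass s [(19, array([298.53, 196.26]), [298, 192, 2, 10]), (17, array([289.76, 191.82]), [288, 190, 5, 5]), (14, array([290.14, 203.57]), [289, 201, 3, 6])]
tab s [(75, array([302.43, 200.8 ]), [299, 193, 8, 16])]
brass s [(16, array([289.44, 191.19]), [288, 189, 4, 6]), (13, array([290.15, 203.77]), [289, 202, 3, 5])]
tab s [(47, array([303.89, 202.3 ]), [302, 195, 6, 14])]
```

play_rows(
  motion=[
    [[0,0,-0.01,0,0,0,0.034],[0,0,-0.02,0,0,0,0.034],[0,0,-0.04,0,0,0,0.034],[0,0,-0.05,0,0,0,0.034],[0,0,-0.06,0,0,0,0.034],[-0.06,0,0,0,0,0,0.034],[-0.06,0,0,0,0,0,0.034],[-0.06,0,0,0,0,0,0.034],[-0.06,0,0,0,0,0,0.034],[-0.03,0,0,0,0,0,0.034],[0,0,0,0,0,0,0.034]],
  ],
)

```text
time: 37.0
eef_pos: [484.1, -298.6, 301.6]
ee_rot: [[-0.0, 1.0, 0.0], [1.0, 0.0, -0.0], [-0.0, 0.0, -1.0]]
force: [-0.6, 0.3, 0.5]
width: 34.3
finger_force: 0.0
```

```bash
python3 - <<'E'
from h import *
s=robot.read_state();print(s['eef_pos'],s['force'],s['width'])
t=robot.read_camera("top");d=robot.read_camera("side")
cv2.imwrite("pics/t9.png",t[:,:,::-1]);cv2.imwrite("pics/s9.png",d[:,:,::-1])
cv2.imwrite("pics/m9.png",np.hstack([cv2.resize(t[140:250,260:360,::-1],(400,440),interpolation=cv2.INTER_CUBIC),cv2.resize(d[150:260,270:370,::-1],(400,440),interpolation=cv2.INTER_CUBIC)]))
print("knob",blobs(t,(0,150,80),(8,255,255),(360,130,480,280)),blobs(d,(0,150,80),(8,255,255),(340,160,420,280)))
b=np.array([595.27-.44,-23.42-.46,0])
for n,q in dict(tR=(-112,-90,106),tL=(-112,90,106),b=(-112,-90,16),su=(-112,106,81)).items(): print(n,proj("top",b+q).round(1),proj("side",b+q).round(1))
E
```

```text
[ 484.14379017 -298.55067553  301.56783001] [-0.60801578  0.3346922   0.53917396] 34.2919899188022
knob [] [(7, array([372.14, 222.71]), [371, 222, 3, 3])]
tR [[341.2 217.4]] [[311.1 221.7]]
tL [[273.8 216.6]] [[291.9 188. ]]
b [[339.7 221.6]] [[311.6 243.4]]
su [[268.7 217.8]] [[290.7 191.3]]
```

View pics/m9.png

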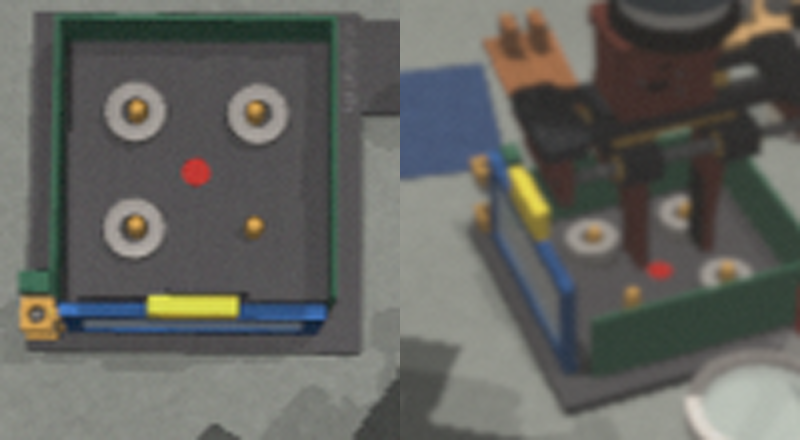

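```bash
python3 - <<'E'
from h import *
d=cv2.imread("pics/s9.png")[:,:,::-1].copy()
print(blobs(d,(0,120,50),(10,255,255),(355,200,400,250)), proj("side",[[566.2,-309.5,241],[566.2,-309.5,223],[566.2,-309.5,205]]).round(1).tolist())
a=np.radians(217.9-np.linspace(0,105.9,15));x=140*np.cos(a);y=140*np.sin(a)
print([[round(float(v)/1000,4),round(float(u)/1000,4)] for v,u in zip(np.diff(y),np.diff(x))],676.1+x[[0,-1]],-223.1+y[[0,-1]])
E
```

```text
[(51, array([371.73, 226.37]), [370, 221, 5, 12])] [[367.6, 221.2], [367.2, 226.4], [366.8, 231.6]]
[[0.0153, -0.0104], [0.0165, -0.0083], [0.0175, -0.006], [0.0181, -0.0037], [0.0184, -0.0012], [0.0184, 0.0012], [0.0181, 0.0036], [0.0175, 0.006], [0.0165, 0.0082], [0.0153, 0.0103], [0.0138, 0.0122], [0.0121, 0.014], [0.0102, 0.0154], [0.008, 0.0166]] [565.62822812 623.65507692] [-309.09992801  -93.29426036]
```

play_rows(
  motion=[
    [[-0.0055,0.041,0,0,0,0,0.05],[-0.0055,0.041,0,0,0,0,0.05],[0,0,0,0,0,0,0.05],[0,0,0,0,0,0,0.05]],
  ],
  newtons=12,
)

```text
time: 37.6
eef_pos: [566.0, -306.0, 301.0]
ee_rot: [[-0.005, 1.0, -0.001], [1.0, 0.005, 0.001], [0.001, -0.001, -1.0]]
force: [-0.6, 0.6, 0.0]
width: 50.1
finger_force: 0.0
```

```bash
python3 - <<'E'
from h import *
for deg in range(210,236,2):
    a=np.radians(deg); k=[676.1+140*np.cos(a),-223.1+140*np.sin(a),223]; print(deg,np.round(k,1),proj("side",k).round(1))
print(ray("side",(371.73,226.4),223))
s=robot.read_state();print(s['eef_pos'])
t=robot.read_camera("top");d=robot.read_camera("side")
print(blobs(d,(0,120,50),(10,255,255),(345,190,420,260)))
cv2.imwrite("pics/m10.png",np.hstack([cv2.resize(t[130:240,340:480,::-1],(400,314),interpolation=cv2.INTER_CUBIC),cv2.resize(d[160:270,310:450,::-1],(400,314),interpolation=cv2.INTER_CUBIC)]))
E
```

```text
210 [ 554.9 -293.1  223. ] [[360.5 223.6]]
212 [ 557.4 -297.3  223. ] [[362.1 224.3]]
214 [ 560.  -301.4  223. ] [[363.7 225.1]]
216 [ 562.8 -305.4  223. ] [[365.3 225.8]]
218 [ 565.8 -309.3  223. ] [[367.  226.4]]
220 [ 568.9 -313.1  223. ] [[368.8 227.1]]
222 [ 572.1 -316.8  223. ] [[370.5 227.6]]
224 [ 575.4 -320.4  223. ] [[372.3 228.2]]
226 [ 578.8 -323.8  223. ] [[374.1 228.7]]
228 [ 582.4 -327.1  223. ] [[376.  229.2]]
230 [ 586.1 -330.3  223. ] [[377.8 229.6]]
232 [ 589.9 -333.4  223. ] [[379.7 230. ]]
234 [ 593.8 -336.4  223. ] [[381.6 230.3]]
[[ 577.05388727 -313.64529288  223.        ]]
[ 565.99992757 -306.01754524  300.98431506]
[(426, array([410.5 , 209.11]), [401, 190, 19, 38]), (51, array([371.73, 226.37]), [370, 221, 5, 12])]
```

View pics/m10.png

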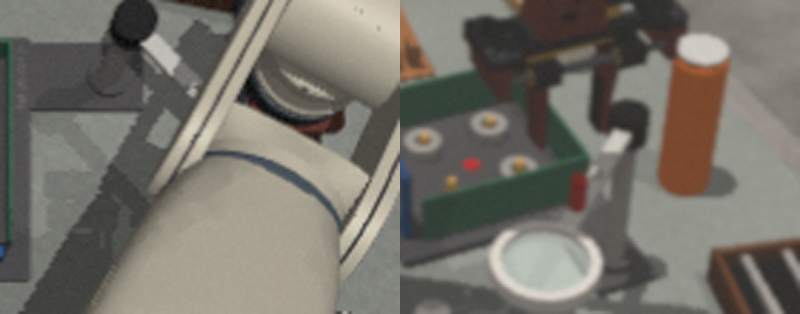

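```bash
python3 - <<'E'
from h import *
l=ray("side",(360.8,251.7),203)[0]; k=ray("side",(371.73,226.37),223)[0]; print(l)
for p in(l,k):
  for b in((0,0),(4.6,2.6),(4.7,8.4)):
    d=p[:2]-np.array(b)-[676.1,-223.1]; print(b,np.degrees(np.arctan2(d[1],d[0]))%360,np.hypot(*d))
print("dir l-k",np.degrees(np.arctan2(*(l-k)[[1,0]]))%360,np.linalg.norm((l-k)[:2]))
E
```

```text
[ 521.14669105 -368.1689872   203.        ]
(0, 0) 223.11305638492874 212.26290067439683
(4.6, 2.6) 222.78472411866656 217.40144474797293
(4.7, 8.4) 223.86852684378212 221.45407896864506
(0, 0) 222.4149531917236 134.08817277031113
(4.6, 2.6) 221.928103610339 139.24297166230087
(4.7, 8.4) 223.6274720586366 143.25592170882902
dir l-k 224.31011244065633 78.2017476809459
```

play_rows(
  motion=[
    [[-0.0115,0.0067,0,0,0,0.3,0.05],[0,0,0.03,0,0,0,0.05],[0,0,0.03,0,0,0,0.05],[0,0,0.0145,0,0,0,0.05],[0,0,0,0,0,0,0.03],[0,0,0,0,0,0,0.01],[0,0,0,0,0,0,0.01],[0,0,0,0,0,0,0.01],[0,0,0,0,0,0,0.01]],
  ],
)

```text
time: 38.83
eef_pos: [574.2, -319.0, 227.7]
ee_rot: [[0.002, 1.0, 0.002], [1.0, -0.002, -0.001], [-0.001, 0.002, -1.0]]
force: [2.6, 2.8, 4.5]
width: 15.5
finger_force: 12.0
```

```bash
python3 - <<'E'
import numpy as np
a=np.radians(222.4-np.linspace(0,110.4,15));x=140*np.cos(a);y=140*np.sin(a)
print([[round(float(v)/1000,4),round(float(u)/1000,4)] for v,u in zip(np.diff(y),np.diff(x))],676.1+x[[0,-1]],-223.1+y[[0,-1]])
E
```

```text
[[0.0151, -0.012], [0.0166, -0.0098], [0.0178, -0.0074], [0.0186, -0.0049], [0.0191, -0.0023], [0.0193, 0.0003], [0.019, 0.003], [0.0184, 0.0055], [0.0175, 0.008], [0.0162, 0.0103], [0.0147, 0.0125], [0.0128, 0.0144], [0.0107, 0.016], [0.0084, 0.0173]] [572.71625231 623.65507692] [-317.50233426  -93.29426036]
```

play_rows(
  motion=[
    [[0.0151,-0.012,0,0,0,0,0.01],[0.0166,-0.0098,0,0,0,0,0.01],[0.0178,-0.0074,0,0,0,0,0.01],[0.0186,-0.0049,0,0,0,0,0.01],[0.0191,-0.0023,0,0,0,0,0.01],[0.0193,0.0003,0,0,0,0,0.01],[0.019,0.003,0,0,0,0,0.01],[0.0184,0.0055,0,0,0,0,0.01],[0.0175,0.008,0,0,0,0,0.01],[0.0162,0.0103,0,0,0,0,0.01],[0.0147,0.0125,0,0,0,0,0.01],[0.0128,0.0144,0,0,0,0,0.01],[0.0107,0.016,0,0,0,0,0.01],[0.0084,0.0173,0,0,0,0,0.01],[0,0,0,0,0,0,0.01],[0,0,0,0,0,0,0.01],[0,0,0,0,0,0,0.01]],
  ],
)

```text
time: 40.95
eef_pos: [625.8, -96.0, 227.7]
ee_rot: [[0.001, 1.0, 0.003], [1.0, -0.001, -0.003], [-0.003, 0.003, -1.0]]
force: [4.9, -8.1, 5.3]
width: 15.7
finger_force: 12.0
```

play_rows(
  motion=[
    [[-0.002,-0.002,0,0,0,0,0.01],[0,0,0,0,0,0,0.01],[0,0,0,0,0,0,0.01],[0,0,0,0,0,0,0.025],[0,0,0,0,0,0,0.04],[0,0,0,0,0,0,0.05],[0,0,-0.02,0,0,0,0.05],[0,0,-0.04,0,0,0,0.05],[0,0,-0.04,0,0,0,0.05],[-0.04,-0.028,0,0,0,0,0.05],[-0.04,-0.028,0,0,0,0,0.05],[-0.04,-0.028,0,0,0,0,0.05],[-0.04,-0.028,0,0,0,0,0.05],[-0.04,-0.028,0,0,0,0,0.05],[0,0,0,0,0,0,0.05],[0,0,0,0,0,0,0.05]],
  ],
)

```text
time: 42.95
eef_pos: [482.3, -296.3, 326.5]
ee_rot: [[0.003, 1.0, -0.0], [1.0, -0.003, 0.001], [0.001, -0.0, -1.0]]
force: [-0.4, 0.0, 0.3]
width: 49.9
finger_force: 0.0
```

```bash
python3 - <<'E'
from h import *
t=robot.read_camera("top");d=robot.read_camera("side")
cv2.imwrite("pics/t11.png",t[:,:,::-1])
print(robot.read_state()['eef_pos'])
print("knob",[(b,ray("top",b[1],225).round(1)) for b in blobs(t,(0,150,80),(8,255,255),(325,140,360,175))])
L=blobs(t,(0,0,170),(180,50,255),(280,145,335,200),50);print(L)
x,y,w,h=L[0][2]; 
for z in(203,207): print(ray("top",(L[0][1]),z), ray("top",(x+(h-1)/2,y+(h-1)/2),z))
cv2.imwrite("pics/m11.png",np.hstack([cv2.resize(t[130:240,260:400,::-1],(400,314),interpolation=cv2.INTER_CUBIC),cv2.resize(d[150:260,270:410,::-1],(400,314),interpolation=cv2.INTER_CUBIC)]))
E
```

```text
[ 482.76149716 -295.74324854  326.52207074]
knob [((36, array([336.03, 155.33]), [334, 152, 5, 8]), array([[622.5, -95. , 225. ]]))]
[(502, array([308.8 , 168.61]), [289, 151, 46, 37])]
[[592.99102636 -27.30912689 203.        ]] [[591.93322849 -22.78786281 203.        ]]
[[592.07171461 -27.38631183 207.        ]] [[591.01724823 -22.87928729 207.        ]]
```

View pics/m11.png

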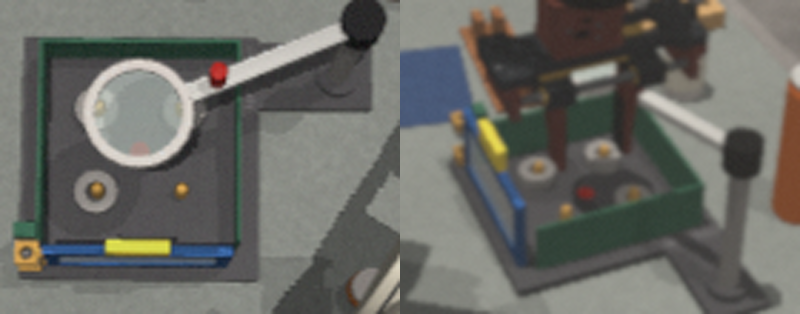

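```bash
python3 -c "
from plant import robot
print(robot.hand_in())"
```

```text
the job is handed in; nothing more can be done
None
```

The job is handed in; no verdict came back. By the last pictures and position readings, the three ring gauges from the mat sit over posts, the gate hangs closed on both pintles, and the lens is about 4 mm from over the red dot.

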